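# Draw the T stake out of its holder to its groove and hold it there

## Robot

A 6-joint arm with a two-finger parallel gripper is mounted at the origin on the work surface. World frame = base frame: x ahead of the robot, y to its left, z up, the work surface at z = 0. Lengths are in m, angles in rad, forces in N, time in s.
With the tool pointing down it reaches from about 0.425 to 0.95 m from the base axis. Payload 3.5 kg.
Tool frame: the origin (TCP) lies at the very end of the fingers, on their centre line; the grasp point (between the pads) lies 19 mm behind it; z points along the fingers, y is the line along which they close (so a half turn about z gives the same grasp; the last joint's range is limited). The gripper opens to 85 mm and grips with 20 to 120 N. Pads are 22 mm wide; open, the fingers measure 114 mm over their backs; the gripper's body (76 mm by 85 mm) begins 54 mm behind the grasp point. The pads swing forward as they close: fully open they stand 13 mm farther back than shut.
Start: joints at [1.059, 0.286, 1.577, -0, 1.279, -0.15], TCP at [0.239, 0.631, 0.231] pointing down, gripper open.
Joint ranges: [-2.77, 2.77], [-0.9, 2.22], [0.21, 2.48], [-1.53, 4.67], [0.24, 2.81], [-2.84, 2.84]. Speed limits (rad/s): [2.79, 2.79, 3.14, 3.14, 3.14, 3.14].

## Interface

Orientations are given as a unit quaternion [x, y, z, w].
In Python, from plant import ctrl gives the robot as it stands.
- The arm moves only by the tool carry_out, never from a script. Its argument "deltas" is one flat list of numbers, 6 for each row, row after row: the shift along the tool's x, y, z in m, then the turn, a rotation vector about the tool's x, y, z in rad. A call has 1 to 5 rows; each row is the pose to reach, as a shift and turn from the pose commanded when the call began, along the tool's axes at that moment; what a row does not reach only later rows make up. A row lasts 1/8 s, in which the tool goes at most 62.5 mm and 10.7 degrees, less where a joint would pass 70% of its speed; a pose out of reach is approached as far as the arm can. A call with a gripper value outside its range is refused whole. "grip" is the opening in per cent of the stroke, from 0 (shut) to 100 (fully open), set as the call begins (left out, the last holds). The fingers move at their own pace and stop on an object; "grip_force" is the grip in N (left out, the last holds). Time passes only in rows, so rows that repeat a pose let the fingers close. It gives the time, the measured TCP pose, the force, the opening and the grip force at its end, in the units of the state.
- ctrl.get_state(): the state, without advancing time (a new reading comes with each control period).
- ctrl.read_camera(name): name is "scene" or "top" or "wrist"; returns (picture, depth): 384x512x3 uint8, red, green, blue; 384x512 float32, m along the optical axis (not along the pixel's ray), 0 where there is no reading.
- ctrl.camera_model(name): a dict with "intrinsics" (3x3 intrinsics, pixels), "k1" (the pictures are not rectified: a ray, as slopes to the right and down, at radius r is drawn at 1 + k1 r^2 times it, then the intrinsics apply), "extrinsics" (4x4, takes a point from world to camera coordinates); the wrist camera has in their place "hand_eye" (4x4, takes a point from camera to tool coordinates, whose origin is the TCP and whose axes are the flange's). Camera axes: x right, y down, z forward; pixel columns grow to the right and rows downward; lengths in m; the calibration is good to about 2 mm. A picture is of the moment at which its call begins: read the wrist's pose just before it. camera_model takes no time and is no camera call.
- ctrl.sign_off(): hands the job in; it is judged then, once.
Trained networks look in the newest picture that a camera, given by its name, has taken for a name from the list of things; names that differ only in an ending like _2 or _b are one class to them, and where a whole thing is asked for, a point or a joint stands for the part that bears it (a point fixed in the world has none). Each returns a list of dicts, best first, with "score" (0 to 1); they miss things now and then, are a little off and sometimes report something else, mostly with a low value. They report only what shows in the picture. A call takes as long as a camera call. They do not tell look-alikes from the thing itself.
- ctrl.find_in(camera, query): "uv" ([column, row] in pixels, amid what is visible of it).
The state is a dict: "time": time; "qpos": joint angles; "dq": joint speeds; "joint_efforts": joint torques, N m; "eef_pos": TCP position; "tcp_rot": TCP orientation; "contact_force": force on the tool from outside, world axes, zero at the start; "wrist_torque": the same for the moment, N m; "opening": opening from 0.0 (shut) to 1.0 (fully open); "finger_force": force on a finger pad.
Only numpy, scipy, OpenCV 4.12 (cv2) and the standard library are available. Lean on these libraries where they do the work, as an engineer would, in place of code of your own. Each camera call takes 0.05 s, during which the arm holds its last target. There are 200 camera calls.

## Task

The coppersmith wants to oil the shank of the T-headed stake. Slide the keeper fully back by its knob to free the stake's collar, then draw the stake straight up until the groove round its shank has just come fully clear of the holder, with the lower part of the shank still in the bore and not dragging hard against it. Finish holding the stake still there in the gripper (the program ends while holding it); never pull it right out of the bore, and leave the dome-headed stake, the bowl, the mallet and the hammer alone.

Things in the scene. Friction and masses are not known exactly. Their poses are not given: they have to be found in the camera images.
- holder: Stake holder with the keeper: a fixed dark cast block, 180 mm long (x from -55 to 125), 110 mm wide (y), top face 90 mm above the bench. Origin: on the bore's axis, at the underside (bench level); x points along the block from the bore to the keeper's knob, z up. Two rails 8 mm wide run along x on its top at y = +-34 mm, standing up to 19 mm above the top face. Position and yaw vary.
- bore_mouth (a point): Centre of the bore's mouth, in the holder's top face (90 mm up). The bore is vertical, 21.5 mm across, 82 mm deep.
- keeper (a joint): Slide of the keeper, in m: 0 = fully forward (its fork covers the stake's collar and locks it down), 0.050 = fully back, at its stop. It grows as the keeper slides along the holder's +x. The collar is free above 0.036. Dragging takes about 3 N; it stays where it is left. It starts between 0 and 0.008.
- keeper_knob (a point): Grip point on the keeper's knob: an upright round steel knob 18 mm across standing on the keeper plate from 14 to 50 mm above the holder's top face; this point is on its axis, 36 mm above the top face and 57 mm along the holder's x from the bore (at joint value 0); it slides with the keeper.
- tstake: The T stake, loose steel, 0.5 to 0.8 kg. Origin: on the shank's axis in the underside of the collar (40 mm across, 6 mm thick), which rests on the holder's top face at the start; z up along the shank. Below the origin: the shank, 20 mm across, 78 mm long, so its tip leaves the bore after 78 mm. Above the collar: a neck 18 mm across up to the head. Its y lies across the holder, up to 0.3 rad off.
- tstake_head (a point): Middle of the stake's head bar, on the shank's axis, 44 mm above the stake's origin: grip it here across its 22 mm width (along the stake's x). The bar is 24 mm high (32 to 56 mm above the origin) and runs along the stake's y from -48 to 36 mm, then tapers as a horn to 66 mm.
- domestake: Bystander: dome-headed steel stake, head 56 mm across, seated in a second, fixed block 110 x 110 x 90 mm without a keeper; its origin is on its axis at that block's top face (90 mm up), its top 57 mm above. The two holders change places.
- bowl: Bystander: copper bowl 110 mm across, 45 mm high; origin at its underside.
- mallet: Bystander: wooden mallet lying down, head 120 mm long along its x and 60 mm across, handle towards its y to 228 mm; origin under the head's middle. It lies to the right of the holders.
- hammer: Bystander: steel hammer with a wooden handle, lying on the bench to the left of the holders, handle pointing away from them.
- groove (a point): Middle of the groove turned round the stake's shank, on its axis; the groove is 10 mm wide, 26 to 36 mm below the stake's origin. It is hidden in the bore at the start and just clear once the stake has risen a little over 36 mm; about 45 mm is right.
Not all that is in view belongs to the job. What is shaped like the tstake but purple or red is not meant. What is shaped like the holder but yellow is not meant.

How it is judged:
On the way:
1. the keeper is slid back, clear of the collar, with the stake still seated (value of joint keeper above 0.04 m and z of tstake in the frame of holder below 0.096 m), for 0.2 s.
At the end, for the whole second after the job is handed in: Fingers hold the stake (over 2 N), still (under 10 mm/s), collar 36.5 to 57 mm above the bore's mouth, within 5 mm and 0.06 rad of the bore's axis, pressing on holder and keeper with under 12 N; keeper back by over 40 mm (z of tstake in the frame of holder between 0.1265 and 0.147 m and horizontal distance between tstake and bore_mouth below 0.005 m and angle between the z axis of tstake and the z axis of holder, either way round below 0.06 rad and contact force between the fingers and tstake above 2 N and contact force between tstake and holder below 12 N and linear speed of tstake below 0.01 m/s and value of joint keeper above 0.04 m); the arm keeps its last pose, push and grip.
It fails at once if the stake is pulled out of the bore (z of tstake in the frame of holder above 0.165 m).
It fails at once if a bystander is disturbed (moved over 30 mm) (distance of any of domestake, bowl, mallet, hammer from where it was at the start of the episode above 0.03 m).
It also fails if it takes over 43 s, if anything falls off the work surface, if the arm or the gripper's body presses on something with over 40 N, if the wrist force passes 120 N, or if a joint passes its speed limit or range.

## Working session

There is one attempt and no reset: what is moved stays moved. The work goes in short steps, Python scripts to look and compute and a tool call to move; the robot and the scene stay as the last step left them, time stands still between calls to the robot, and variables do not carry over. Pictures are saved under pics/ and viewed, at most 10 in all, crops included, and the job is handed in when it is done.

Besides the shell and the picture viewer there is one more tool, called after "Call:" as name(argument=value, ...) on one line, values as JSON. carry_out: Moves the arm, as the interface text tells. Its arguments: {"type":"object","properties":{"deltas":{"type":"array"},"grip":{"type":"number"},"grip_force":{"type":"number"}},"required":["deltas"]}

```bash
mkdir -p pics
cat > h.py <<'E'
import numpy as np, cv2
from plant import ctrl
from scipy.spatial.transform import Rotation as R
def extr(name, st=None):
    m=ctrl.camera_model(name); K=np.array(m["intrinsics"])
    if "extrinsics" in m: T=np.linalg.inv(np.array(m["extrinsics"]))
    else:
        W=np.eye(4); W[:3,:3]=R.from_quat(st["tcp_rot"]).as_matrix(); W[:3,3]=st["eef_pos"]; T=W@np.array(m["hand_eye"])
    return K,m["k1"],T
def cloud(name,depth,st=None):
    K,k1,T=extr(name,st)
    v,u=np.mgrid[:384,:512].astype(float)
    s=cv2.undistortPoints(np.stack([u.ravel(),v.ravel()],1)[:,None],K,np.array([k1,0,0,0,0.])).reshape(384,512,2)
    P=np.dstack([s[...,0]*depth,s[...,1]*depth,depth])
    return P@T[:3,:3].T+T[:3,3]
def proj(name,p,st=None):
    K,k1,T=extr(name,st); q=(np.atleast_2d(p)-T[:3,3])@T[:3,:3]
    s=q[:,:2]/q[:,2:]; s=s*(1+k1*(s**2).sum(1,keepdims=True))
    return s@K[:2,:2].T+K[:2,2]
def save(img,f,s=1): cv2.imwrite("pics/"+f,cv2.resize(img[...,::-1],None,fx=s,fy=s,interpolation=cv2.INTER_CUBIC))
E
python3 - <<'E'
from h import *
out=[]
for c in ["scene","top"]:
    im,d=ctrl.read_camera(c); X=cloud(c,d); np.savez(c,im=im,X=X,d=d); out.append(im)
    for q in ["holder","tstake","keeper_knob","tstake_head","domestake","bowl","mallet","hammer"]:
        print(c,q,[(np.round(r["uv"]).astype(int).tolist(),round(r["score"],2),X[int(r["uv"][1]),int(r["uv"][0])].round(3).tolist()) for r in ctrl.find_in(c,q)[:3]])
save(out[0],"s.png",1.5);save(out[1],"t.png",1.5)
print(ctrl.get_state())
E
```

```text
scene holder [([183, 254], 0.85, [0.607, -0.208, 0.089]), ([86, 218], 0.82, [0.376, -0.373, 0.112])]
scene tstake [([160, 179], 0.88, [0.356, -0.155, 0.114]), ([217, 201], 0.67, [0.517, -0.058, 0.113])]
scene keeper_knob [([83, 204], 0.93, [0.319, -0.366, 0.105]), ([176, 240], 0.87, [0.589, -0.211, 0.132])]
scene tstake_head [([220, 201], 0.97, [0.527, -0.054, 0.116]), ([159, 179], 0.92, [0.355, -0.154, 0.117]), ([162, 224], 0.66, [0.539, -0.222, 0.149])]
scene domestake [([287, 156], 0.83, [0.502, 0.186, 0.139])]
scene bowl [([280, 275], 0.78, [0.746, -0.016, 0.008])]
scene mallet [([84, 297], 0.96, [0.557, -0.454, 0.05]), ([162, 223], 0.64, [0.538, -0.224, 0.15])]
scene hammer [([368, 162], 0.92, [0.573, 0.472, 0.026])]
top holder [([336, 193], 0.93, [0.559, -0.205, 0.103]), ([392, 276], 0.57, [0.307, -0.349, 0.104])]
top tstake [([324, 263], 0.91, [0.348, -0.149, 0.133]), ([341, 203], 0.82, [0.518, -0.209, 0.147]), ([284, 211], 0.58, [0.511, -0.041, 0.083])]
top keeper_knob [([398, 272], 0.7, [0.315, -0.371, 0.102]), ([339, 187], 0.56, [0.578, -0.213, 0.104])]
top tstake_head [([2
[... 525 characters left out ...]

{'time': 0.9, 'qpos': array([ 1.05900307e+00,  2.86301871e-01,  1.57668953e+00,  3.92359994e-05,
        1.27861764e+00, -1.50005111e-01]), 'dq': array([-0.00203992,  0.00132699,  0.00017266,  0.00117244, -0.00045266,
       -0.00113646]), 'joint_efforts': array([-2.61034975e-04, -4.05957234e+01, -2.92944753e+01, -1.67526891e-04,
        4.51746164e-04, -5.03160308e-06]), 'eef_pos': array([0.23887487, 0.63130577, 0.23132929]), 'tcp_rot': array([ 1.79914688e-01,  9.83682217e-01, -1.64684718e-06, -2.04298739e-05]), 'contact_force': array([-0.45779182,  0.10980158,  1.16258034]), 'wrist_torque': array([ 0.00040186, -0.00276786,  0.02106695]), 'finger_force': 0.0, 'opening': 0.9993832722894341}
```

View pics/s.png

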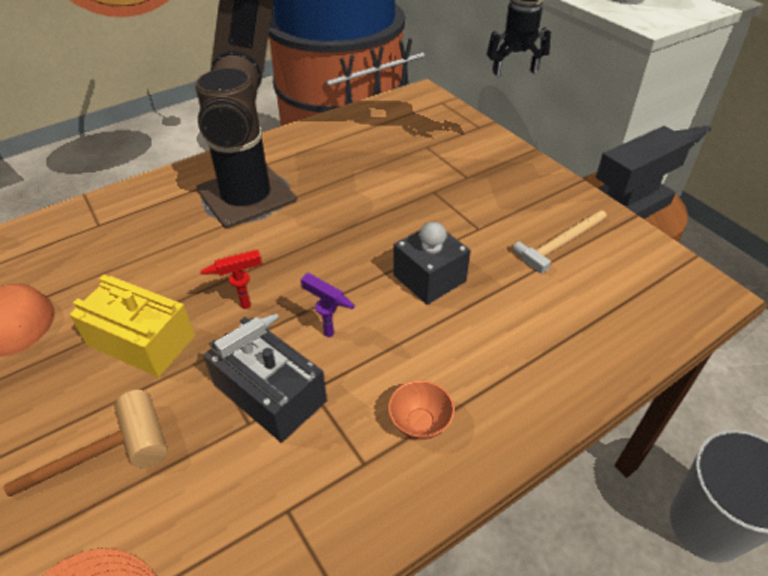

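View pics/t.png

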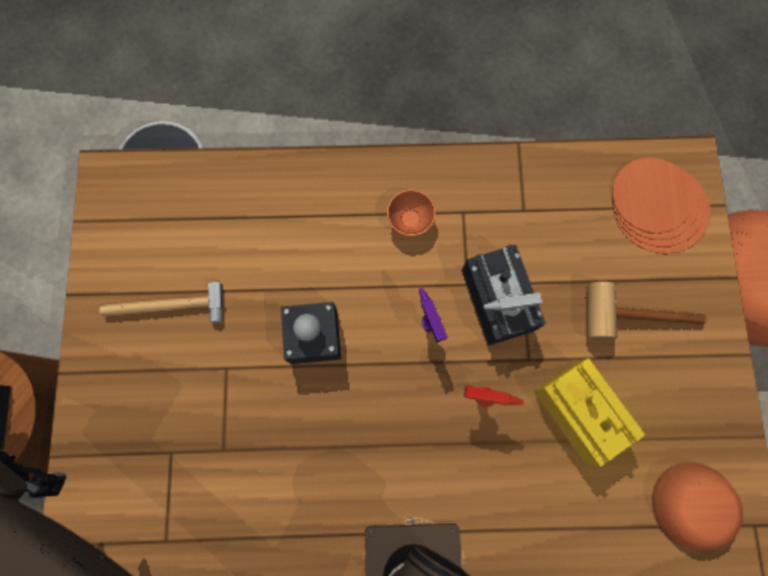

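Candidates (scene pixels): grey T stake (162,224) in the dark holder (178,250); look-alikes are the red stake (158,178), purple stake (218,200) and yellow holder (86,218). The description picks the grey stake in the dark holder. The dome-headed stake's block is at (287,175). Next I check that choice in a crop and measure coarsely.

Run:
```python
from h import *
D={c:np.load(c+".npz") for c in["scene","top"]}
save(D["scene"]["im"][195:300,125:230],"crop.png",5)
for c in D:
    X=D[c]["X"].reshape(-1,3); n=(abs(X[:,0]-.57)<.17)&(abs(X[:,1]+.2)<.13)
    A=X[n&(X[:,2]>.06)&(X[:,2]<.16)]
    r=cv2.minAreaRect(A[(A[:,2]<.115)][:,:2].astype(np.float32)); print(c,r, cv2.boxPoints(r).round(3).tolist())
    H=A[A[:,2]>.137]; r=cv2.minAreaRect(H[:,:2].astype(np.float32)); print(" head",len(H),r,H[:,2].max())
    print(np.histogram(A[:,2],bins=np.arange(.06,.16,.005)))
```

```text
scene ((0.5486031174659729, -0.1615954339504242), (0.18464073538780212, 0.21303917467594147), 15.844705581665039) [[0.4309999942779541, -0.08399999886751175], [0.48899999260902405, -0.289000004529953], [0.6660000085830688, -0.23899999260902405], [0.6079999804496765, -0.03400000184774399]]
 head 412 ((0.5411680340766907, -0.16292154788970947), (0.08415228873491287, 0.20109044015407562), 13.96181869506836) 0.1516657408036184
(array([ 88,  88,  74,  83,  95, 317, 743, 138, 230, 442, 312,  26,  25,
        62,  80,  81, 116, 244,   4]), array([0.06 , 0.065, 0.07 , 0.075, 0.08 , 0.085, 0.09 , 0.095, 0.1  ,
       0.105, 0.11 , 0.115, 0.12 , 0.125, 0.13 , 0.135, 0.14 , 0.145,
       0.15 , 0.155]))
top ((0.547674298286438, -0.16531771421432495), (0.18039458990097046, 0.20275940001010895), 15.92292308807373) [[0.43299999833106995, -0.09300000220537186], [0.48899999260902405, -0.2879999876022339], [0.6620000004768372, -0.23800000548362732], [0.6069999933242798, -0.0430000014603138]]
 head 289 ((0.5309750437736511, -0.15601925551891327), (0.08649276196956635, 0.20909371972084045), 18.144262313842773) 0.1537861643895848
(array([ 23,  28,  20,  31,  29, 287, 542, 160, 187, 298, 196,  11,   3,
        12,  20,  43,  92, 155,  13]), array([0.06 , 0.065, 0.07 , 0.075, 0.08 , 0.085, 0.09 , 0.095, 0.1  ,
       0.105, 0.11 , 0.115, 0.12 , 0.125, 0.13 , 0.135, 0.14 , 0.145,
       0.15 , 0.155]))
```

View pics/crop.png

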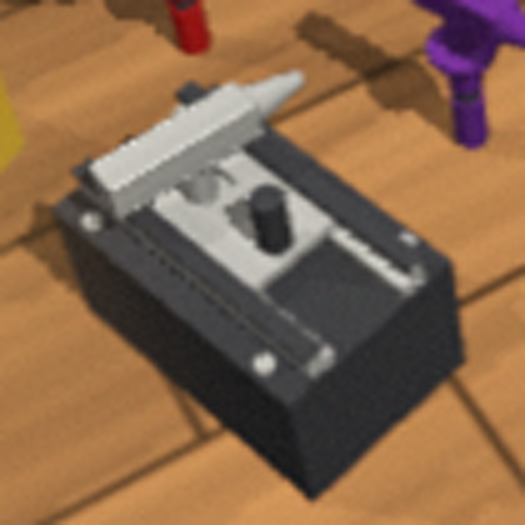

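The crop confirms it: grey T stake over the bore with its horn towards holder +y, black knob at crop (270,215) on the grey keeper plate, and purple and red stakes outside. Next, a coarse fit and the hand-eye geometry.

Run:
```python
from h import *
D={c:np.load(c+".npz") for c in["scene","top"]}
print(np.array(ctrl.camera_model("wrist")["hand_eye"]).round(3))
for c in D:
    X=D[c]["X"].reshape(-1,3); n=(abs(X[:,0]-.57)<.17)&(X[:,1]<-.11)&(X[:,1]>-.33)
    A=X[n&(X[:,2]>.08)&(X[:,2]<.16)]
    r=cv2.minAreaRect(A[(A[:,2]<.115)][:,:2].astype(np.float32)); print(c,r, cv2.boxPoints(r).round(3).tolist())
    H=A[A[:,2]>.135]; b=np.median(H[H[:,2]>.143],0);print(b)
    r=cv2.minAreaRect(H[:,:2].astype(np.float32)); print(" head",len(H),r,H[:,2].max())
st=ctrl.get_state()
Rm=R.from_quat(st["tcp_rot"]).as_matrix()
for tgt in [[.585,-.205,.28]]: print("tool shift",(Rm.T@(np.array(tgt)-st["eef_pos"])).round(3))
```

```text
[[-0.    -0.956 -0.292  0.073]
 [ 1.    -0.     0.     0.001]
 [-0.    -0.292  0.956 -0.143]
 [ 0.     0.     0.     1.   ]]
scene ((0.5618712902069092, -0.2097111940383911), (0.18409952521324158, 0.11281845718622208), 15.991887092590332) [[0.4580000042915344, -0.1809999942779541], [0.48899999260902405, -0.289000004529953], [0.6660000085830688, -0.23899999260902405], [0.6349999904632568, -0.12999999523162842]]
[ 0.53017623 -0.22240066  0.14690269]
 head 443 ((0.5350541472434998, -0.21796643733978271), (0.09517981857061386, 0.09122634679079056), 60.058753967285156) 0.1516657408036184
top ((0.560207188129425, -0.20920920372009277), (0.18037322163581848, 0.1114678755402565), 15.92292308807373) [[0.4580000042915344, -0.18000000715255737], [0.48899999260902405, -0.2879999876022339], [0.6620000004768372, -0.23800000548362732], [0.6320000290870667, -0.13099999725818634]]
[ 0.52633264 -0.22089995  0.1468342 ]
 head 298 ((0.5311304926872253, -0.21521469950675964), (0.09330525994300842, 0.0911402553319931), 57.766944885253906) 0.1537861643895848
tool shift [-0.62  -0.66  -0.049]
```

Call:
carry_out(deltas=[-0.04, -0.0445, -0.0065, 0, 0, 0, -0.08, -0.089, -0.013, 0, 0, 0, -0.12, -0.1335, -0.02, 0, 0, 0, -0.16, -0.178, -0.026, 0, 0, 0, -0.2, -0.2225, -0.033, 0, 0, 0])

```text
time: 1.52
eef_pos: [0.3476, 0.3507, 0.2648]
tcp_rot: [0.18, 0.984, 0.0, 0.0]
contact_force: [0.5, 0.1, 0.3]
opening: 0.997
finger_force: 0.0
```

Call:
carry_out(deltas=[-0.04, -0.0445, -0.003, 0, 0, 0, -0.08, -0.089, -0.006, 0, 0, 0, -0.12, -0.1335, -0.009, 0, 0, 0, -0.16, -0.178, -0.012, 0, 0, 0, -0.2, -0.2225, -0.016, 0, 0, 0])

```text
time: 2.15
eef_pos: [0.4558, 0.0716, 0.2808]
tcp_rot: [0.18, 0.984, 0.0, 0.001]
contact_force: [0.1, 0.7, 0.3]
opening: 1.0
finger_force: 0.0
```

Call:
carry_out(deltas=[-0.04, -0.0445, 0, 0, 0, -0.13, -0.08, -0.089, 0, 0, 0, -0.26, -0.12, -0.1335, 0, 0, 0, -0.39, -0.16, -0.178, 0, 0, 0, -0.52, -0.2, -0.2225, 0, 0, 0, -0.64], grip=55)

```text
time: 2.78
eef_pos: [0.5643, -0.2074, 0.2806]
tcp_rot: [-0.14, 0.99, -0.0, 0.0]
contact_force: [-0.1, 0.4, 1.1]
opening: 0.554
finger_force: 0.0
```

Call:
carry_out(deltas=[0, 0, 0, 0, 0, 0, 0, 0, 0, 0, 0, 0])

```text
time: 3.02
eef_pos: [0.5635, -0.2051, 0.28]
tcp_rot: [-0.138, 0.99, 0.0, -0.0]
contact_force: [-0.2, -0.4, 0.3]
opening: 0.552
finger_force: 0.0
```

```bash
cat > look.py <<'E'
from h import *
import sys
st=ctrl.get_state(); im,d=ctrl.read_camera("wrist"); X=cloud("wrist",d,st); np.savez("w_"+sys.argv[1],im=im,X=X,d=d); save(im,"w_"+sys.argv[1]+".png",1.5)
print(st["time"],st["eef_pos"].round(4),R.from_quat(st["tcp_rot"]).as_matrix().round(3).tolist(),st["opening"])
for q in ["keeper_knob","tstake_head","tstake"]:
    print(q,[(np.round(r["uv"]).astype(int).tolist(),round(r["score"],2),X[int(r["uv"][1]),int(r["uv"][0])].round(4).tolist()) for r in ctrl.find_in("wrist",q)[:2]])
E
python3 look.py 1
python3 - <<'E'
from h import *
X=np.load("w_1.npz")["X"].reshape(-1,3); n=(abs(X[:,0]-.57)<.17)&(X[:,1]<-.11)&(X[:,1]>-.33)
A=X[n&(X[:,2]>.08)&(X[:,2]<.16)]
r=cv2.minAreaRect(A[A[:,2]<.115][:,:2].astype(np.float32)); print(r)
print(np.histogram(A[:,2],bins=np.arange(.08,.16,.005)))
ys=.279; 
import math
H=A[(A[:,2]>.14)&(A[:,2]<.155)]
B=H[np.hypot(H[:,0]-.582,H[:,1]+.2035)>.035]
r=cv2.minAreaRect(B[:,:2].astype(np.float32)); print("head",len(B),r,np.median(B[:,2]))
Kn=A[(np.hypot(A[:,0]-.582,A[:,1]+.2035)<.022)&(A[:,2]>.133)]; print("knob",len(Kn),Kn.mean(0),Kn.min(0),Kn.max(0))
E
```

```text
3.025 [ 0.5635 -0.2051  0.28  ] [[-0.962, -0.274, -0.001], [-0.274, 0.962, 0.001], [0.0, 0.001, -1.0]] 0.5519568869623772
keeper_knob [([247, 178], 0.96, [0.5714, -0.2083, 0.1041])]
tstake_head [([249, 144], 0.85, [0.5255, -0.2183, 0.146]), ([356, 11], 0.75, [0.3512, -0.1408, 0.0809])]
tstake [([357, 13], 0.87, [0.3535, -0.1384, 0.0833]), ([385, 157], 0.73, [0.4986, -0.066, 0.1297])]
((0.5623655319213867, -0.2092815637588501), (0.17960798740386963, 0.11081012338399887), 15.855361938476562)
(array([   0,  911, 3860,  876, 1240, 2103,  730,   16,   19,   47,   53,
        209,  461, 1630,    0]), array([0.08 , 0.085, 0.09 , 0.095, 0.1  , 0.105, 0.11 , 0.115, 0.12 ,
       0.125, 0.13 , 0.135, 0.14 , 0.145, 0.15 , 0.155]))
head 1946 ((0.527489960193634, -0.21121686697006226), (0.022263264283537865, 0.1118563860654831), 6.915390968322754) 0.14637752043576718
knob 204 [ 0.58424382 -0.20320432  0.14008575] [ 0.57639876 -0.21159051  0.13301317] [ 0.59328599 -0.19428353  0.1422927 ]
```

View pics/w_1.png

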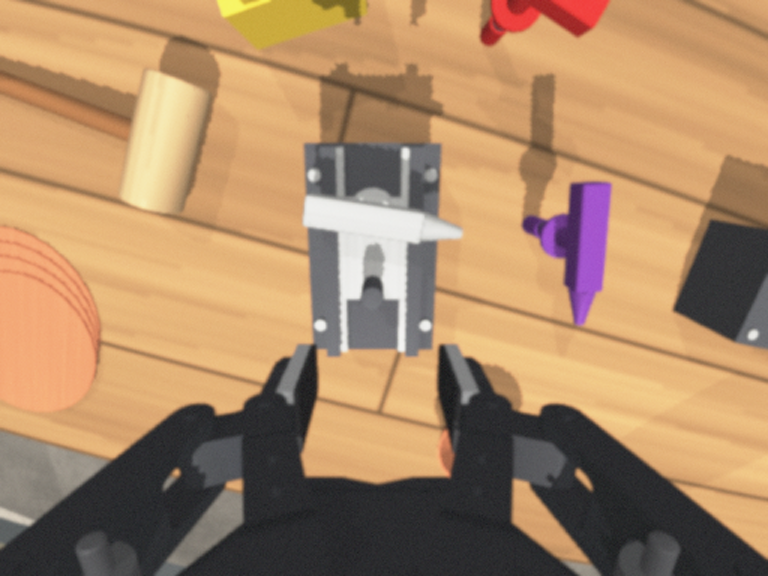

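The picture shows the knob at (372,292), the bar at (385,220) and clear fingers. Bore is at about (0.5285,-0.2188) and knob at about (0.585,-0.203). Going down to the knob.

Call:
carry_out(deltas=[-0.0215, -0.004, 0.05, 0, 0, 0, -0.0215, -0.004, 0.1, 0, 0, 0, -0.0215, -0.004, 0.14, 0, 0, 0, -0.0215, -0.004, 0.16, 0, 0, 0, -0.0215, -0.004, 0.172, 0, 0, 0])

```text
time: 3.85
eef_pos: [0.5857, -0.2028, 0.1082]
tcp_rot: [-0.139, 0.99, -0.0, 0.0]
contact_force: [-0.1, 0.2, 0.0]
opening: 0.549
finger_force: 0.0
```

Call:
carry_out(deltas=[0, 0, 0, 0, 0, 0, 0, 0, 0, 0, 0, 0, 0, 0, 0, 0, 0, 0, 0, 0, 0, 0, 0, 0], grip=0, grip_force=40)

```text
time: 4.35
eef_pos: [0.5863, -0.2029, 0.1101]
tcp_rot: [-0.139, 0.99, 0.0, 0.001]
contact_force: [-1.1, 5.3, 5.6]
opening: 0.196
finger_force: 39.6
```

Call:
carry_out(deltas=[-0.01, 0, -0.003, 0, 0, 0, -0.022, 0, -0.003, 0, 0, 0, -0.034, 0, -0.003, 0, 0, 0, -0.043, 0, -0.003, 0, 0, 0, -0.048, 0, -0.003, 0, 0, 0])

```text
time: 4.97
eef_pos: [0.6319, -0.19, 0.1102]
tcp_rot: [-0.139, 0.99, 0.0, -0.001]
contact_force: [-2.4, -1.0, -6.6]
opening: 0.198
finger_force: 39.3
```

Call:
carry_out(deltas=[0, 0, 0, 0, 0, 0, -0.001, 0, 0, 0, 0, 0])

```text
time: 5.22
eef_pos: [0.6324, -0.1898, 0.1103]
tcp_rot: [-0.139, 0.99, 0.0, -0.0]
contact_force: [-1.1, -1.4, -9.6]
opening: 0.199
finger_force: 39.2
```

Call:
carry_out(deltas=[-0.002, 0, 0.001, 0, 0, 0, -0.003, 0, 0.001, 0, 0, 0, -0.003, 0, 0.001, 0, 0, 0])

```text
time: 5.6
eef_pos: [0.6324, -0.1898, 0.1102]
tcp_rot: [-0.139, 0.99, 0.0, -0.004]
contact_force: [-10.1, -1.5, -3.5]
opening: 0.196
finger_force: 39.8
```

Call:
carry_out(deltas=[0.003, 0, 0, 0, 0, 0, 0.003, 0, 0, 0, 0, 0, 0.003, 0, -0.04, 0, 0, 0, 0.003, 0, -0.09, 0, 0, 0, 0.003, 0, -0.14, 0, 0, 0], grip=55)

```text
time: 6.22
eef_pos: [0.6336, -0.1899, 0.2538]
tcp_rot: [-0.139, 0.99, -0.001, 0.002]
contact_force: [0.1, -0.2, 1.1]
opening: 0.548
finger_force: 0.0
```

Call:
carry_out(deltas=[0.02, 0, 0, 0, 0, 0.17, 0.044, 0, 0, 0, 0, 0.34, 0.068, 0, 0, 0, 0, 0.51, 0.09, 0, 0, 0, 0, 0.68, 0.108, 0, 0, 0, 0, 0.85])

```text
time: 6.85
eef_pos: [0.5292, -0.22, 0.2526]
tcp_rot: [0.285, 0.959, -0.0, 0.002]
contact_force: [-1.3, -0.3, 0.1]
opening: 0.554
finger_force: 0.0
```

Call:
carry_out(deltas=[0, 0, 0, 0, 0, 0.175, 0, 0, 0, 0, 0, 0.35, 0, 0, 0, 0, 0, 0.525, 0, 0, 0, 0, 0, 0.7, 0, 0, 0, 0, 0, 0.878])

```text
time: 7.48
eef_pos: [0.5299, -0.2198, 0.2525]
tcp_rot: [0.665, 0.747, 0.001, 0.002]
contact_force: [-0.4, -0.2, -0.1]
opening: 0.551
finger_force: 0.0
```

Call:
carry_out(deltas=[0, 0, 0, 0, 0, 0, 0, 0, 0, 0, 0, 0])

```text
time: 7.72
eef_pos: [0.5293, -0.2196, 0.2514]
tcp_rot: [0.662, 0.749, 0.0, 0.001]
contact_force: [0.6, 0.3, 0.3]
opening: 0.55
finger_force: 0.0
```

```bash
python3 look.py 2
python3 - <<'E'
from h import *
X=np.load("w_2.npz")["X"].reshape(-1,3); n=(abs(X[:,0]-.57)<.17)&(X[:,1]<-.11)&(X[:,1]>-.33)
A=X[n&(X[:,2]>.08)&(X[:,2]<.16)]
k=np.array([.63,-.190])
B=A[(A[:,2]>.14)&(A[:,2]<.155)&(abs(A[:,0]-.527)<.035)]
r=cv2.minAreaRect(B[:,:2].astype(np.float32)); print("head",len(B),r,np.median(B[:,2]))
Kn=A[(np.hypot(*(A[:,:2]-k).T)<.025)&(A[:,2]>.133)]; print("knob",len(Kn),Kn.mean(0) if len(Kn) else 0)
E
```

```text
7.725 [ 0.5293 -0.2196  0.2514] [[-0.123, 0.992, 0.002], [0.992, 0.123, -0.001], [-0.001, 0.002, -1.0]] 0.5501412334482338
keeper_knob [([326, 169], 0.95, [0.6126, -0.1966, 0.1052]), ([74, 267], 0.95, [0.3332, -0.3459, 0.1275])]
tstake_head [([78, 100], 0.74, [0.3537, -0.1539, 0.1326]), ([249, 178], 0.58, [0.5272, -0.2074, 0.1458])]
tstake [([237, 13], 0.92, [0.4989, -0.0629, 0.1323]), ([251, 182], 0.83, [0.5296, -0.2103, 0.1453])]
head 2113 ((0.5279405117034912, -0.21177887916564941), (0.021751606836915016, 0.10836770385503769), 7.346006870269775) 0.1463460405450198
knob 292 [ 0.63046749 -0.18920401  0.13982706]
```

View pics/w_2.png

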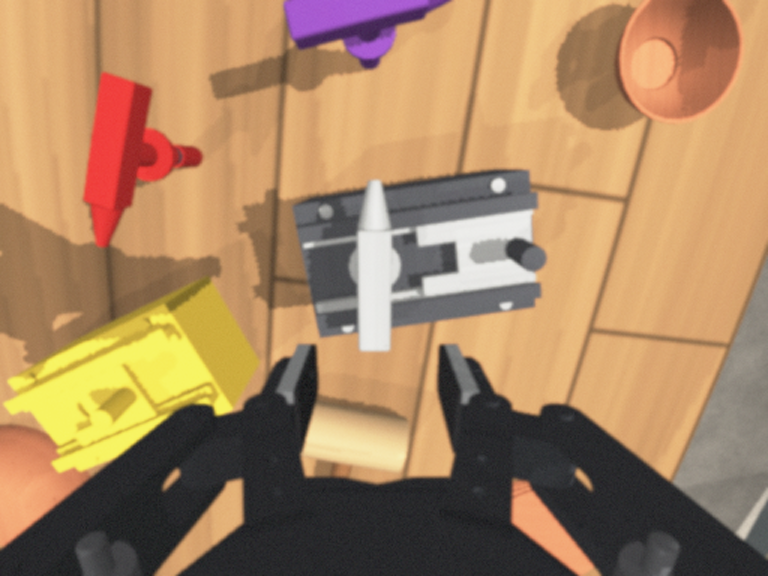

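The picture shows the keeper fully back (knob at (525,252)), the collar uncovered at (375,265), and the bar in line between the fingers. Lowering onto the head bar.

Call:
carry_out(deltas=[0, 0, 0.045, 0, 0, 0, 0, 0, 0.085, 0, 0, 0, 0, 0, 0.115, 0, 0, 0, 0, 0, 0.135, 0, 0, 0, 0, 0, 0.135, 0, 0, 0])

```text
time: 8.55
eef_pos: [0.528, -0.219, 0.1138]
tcp_rot: [0.663, 0.749, -0.0, -0.002]
contact_force: [0.0, -0.2, -0.5]
opening: 0.554
finger_force: 0.0
```

Call:
carry_out(deltas=[0, 0, 0, 0, 0, 0, 0, 0, 0, 0, 0, 0, 0, 0, 0, 0, 0, 0, 0, 0, 0, 0, 0, 0], grip=0, grip_force=70)

```text
time: 9.05
eef_pos: [0.5288, -0.2203, 0.1174]
tcp_rot: [0.663, 0.749, -0.001, 0.001]
contact_force: [-5.9, -0.8, 5.8]
opening: 0.248
finger_force: 69.6
```

Gripped. Now the slow lift, watching the side forces.

Call:
carry_out(deltas=[0, 0, -0.003, 0, 0, 0, 0, 0, -0.007, 0, 0, 0, 0, 0, -0.012, 0, 0, 0, 0, 0, -0.016, 0, 0, 0, 0, 0, -0.016, 0, 0, 0])

```text
time: 9.68
eef_pos: [0.5286, -0.2196, 0.1317]
tcp_rot: [0.663, 0.749, -0.0, -0.0]
contact_force: [-1.7, -1.9, -7.0]
opening: 0.243
finger_force: 69.1
```

Call:
carry_out(deltas=[0, 0, -0.006, 0, 0, 0, 0, 0, -0.012, 0, 0, 0, 0, 0, -0.018, 0, 0, 0, 0, 0, -0.024, 0, 0, 0, 0, 0, -0.03, 0, 0, 0])

```text
time: 10.3
eef_pos: [0.5288, -0.2194, 0.1618]
tcp_rot: [0.663, 0.749, 0.0, -0.0]
contact_force: [-1.0, -0.8, -8.5]
opening: 0.248
finger_force: 68.8
```

Call:
carry_out(deltas=[0, 0, -0.002, 0, 0, 0, 0, 0, -0.002, 0, 0, 0, 0, 0, -0.002, 0, 0, 0, 0, 0, -0.002, 0, 0, 0])

```text
time: 10.8
eef_pos: [0.529, -0.2196, 0.1636]
tcp_rot: [0.663, 0.749, 0.0, 0.0]
contact_force: [-1.9, -1.9, -6.0]
opening: 0.246
finger_force: 69.2
```

Run:
```python
from h import *
st=ctrl.get_state(); im,d=ctrl.read_camera("wrist"); X=cloud("wrist",d,st)
A=X[(np.hypot(X[...,0]-.5285,X[...,1]+.2188)<.08)&(X[...,2]>.17)&(X[...,2]<.21)]; print("head wrist",np.median(A,0) if len(A) else 0,len(A))
im,d=ctrl.read_camera("scene"); X=cloud("scene",d)
A=X[(np.hypot(X[...,0]-.5285,X[...,1]+.2188)<.07)&(X[...,2]>.12)&(X[...,2]<.2)]; print(np.histogram(A[:,2],np.arange(.12,.2,.005)))
save(im[170:285,105:245],"fin.png",5)
print(st["contact_force"],st["wrist_torque"],st["eef_pos"],st["dq"].round(3),st["time"])
```

```text
head wrist [ 0.52773382 -0.20701003  0.19262212] 9916
(array([ 10,   2,   0,  12,  91,  17,   6,   0,   0,   5,  42,  48,  58,
        73, 153,  14]), array([0.12 , 0.125, 0.13 , 0.135, 0.14 , 0.145, 0.15 , 0.155, 0.16 ,
       0.165, 0.17 , 0.175, 0.18 , 0.185, 0.19 , 0.195, 0.2  ]))
[-1.85235411 -1.89893724 -6.02890176] [-0.31789617  0.33941334 -0.04332625] [ 0.5290023  -0.21958903  0.1635808 ] [ 0.001  0.001  0.002  0.001 -0.001  0.   ] 10.8
```

View pics/fin.png

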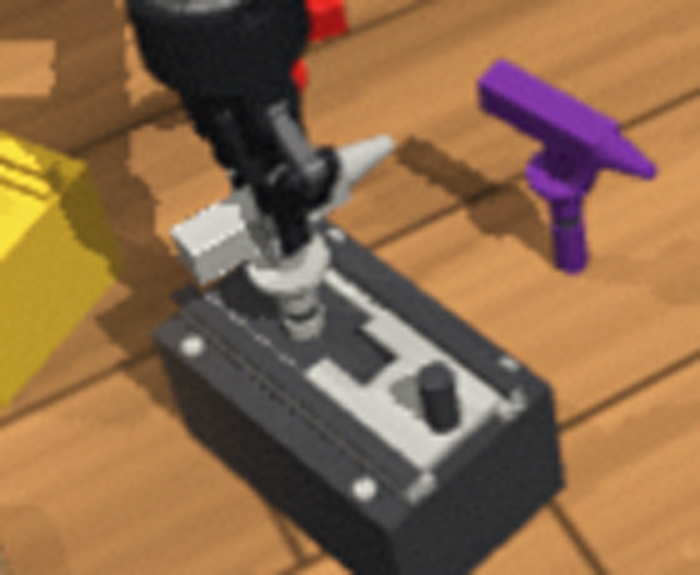

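The picture shows the groove clear of the bore at (302,318), the collar raised about 46 mm and the shank upright. Side forces are about 2 N. Handing in.

```bash
python3 -c "
from plant import ctrl
print(ctrl.sign_off())"
```

```text
the job is handed in; nothing more can be done
None
```

I slid the keeper fully back to its stop and drew the T stake up about 46 mm, so its groove is clear of the holder. The gripper is holding it still there with the shank in the bore; I handed the job in at about 11 s, and no verdict was reported.

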